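# Return the grinder to the spice rack and close it with the guard rail

### The job

Put the stainless spice grinder back upright in its place on the spice rack, wholly on the round cork coaster under the glass shelf, and let go of it. Then close the front of the rack with the guard rail: pass one end of the rail through the closed eye and lay the other end in the open fork, so that it lies at rest in both and sticks out about evenly on the two sides. Do not bump the rack or its glass shelf, and leave everything else where it stands.

Things in the scene. Friction and masses are not known exactly. Their poses are not given: they have to be found in the camera images.
- grinder: Stainless spice grinder, upright cylinder 42 mm in diameter; straight side from 0 to 106 mm, black press button (18 mm dia) on top, 122 mm high in all; 0.3 kg. Origin: centre of its underside; z up. Starts upright on the worktop left or right of the rack. A glass shelf is over its place: hold it with the tool tilted some 30 degrees, leaning back to the rack's open front, to set it there.
- rail: Straight stainless guard rail: round rod 10 mm in diameter, 400 mm long, rounded ends, both alike, with a square sleeve 18 x 18 mm, 60 mm long, at its middle to grip it by; 0.2 kg. x axis along the rod. Starts flat on the worktop on the sleeve, on the other side of the rack from the grinder. Origin: on the underside of the sleeve's middle, 9 mm below the rod's axis.
- rail_mid (a point): The middle of the guard rail, on the rod's axis, at the centre of the sleeve.
- rack: Fixed spice rack. Origin on the worktop under its row of three places; x to the back, open front at -x, y along the row. White deck, its top 60 mm up, x -50 to 60, y -160 to 160 mm. Places at x 0, y -95, 0, 95 mm: coaster, canister, mortar in any order. Glass shelf x -35 to 50, y -215 to 215, z 325 to 333 mm, on 12 mm posts at x 10, y -200 and 200 mm; two tins on a steel strip and a jar on it.
- coaster: Round cork coaster, 70 mm in diameter, 4 mm thick, fixed on the rack's deck: the grinder's place. Origin: centre of its underside (60 mm above the worktop); its top is at 64 mm.
- eye: Fixed steel stand before the rack at one end of the rail's line (rack x -85, y 170 or -170 mm; the cradle is at the other). Post 10 mm dia, foot 40 mm dia, a closed round eye on top: its axis is the stand's y axis (along the row), centre 119.5 mm above the worktop, clear opening 19 mm, wire 7 mm thick, top at 136.5 mm. Origin: under the foot.
- cradle: Fixed steel stand like the eye's at the other end of the rail's line, with an open V-shaped fork on top: prongs spread in the stand's x direction, opening upwards, fork floor 110 mm and prong tips 143 mm above the worktop, 43 mm clear between the tips. Origin: under the foot.
- rail_rest (a point): Point midway between eye and fork where the rail's middle lies when the rail rests in both: rack x -85, y 0 mm, 115 mm above the worktop. Axes as the rack's. Resting, the rail runs along y and sticks out about 30 mm beyond each stand.
- canister: Bystander, leave alone: lime-green plastic canister with a lid, 63 mm dia x 90 mm high. Origin: centre of its underside.
- mortar: Bystander, leave alone: small wooden mortar, 70 mm dia at the rim x 55 mm high, its pestle standing in it up to 90 mm high. Origin: centre of its underside.
- jar: Bystander, leave alone: amber jar, 44 mm dia x 75 mm high, standing on the glass shelf. Origin: centre of its underside.
- oil: Bystander, leave alone: green oil bottle, 60 mm dia x 200 mm high, on the worktop. Origin: centre of its underside.
- mug: Bystander, leave alone: white mug, 80 mm dia x 90 mm high, handle on its +y side, on the worktop. Origin: centre of its underside.
- trivet: Bystander, leave alone: flat hexagonal black silicone trivet, 140 mm across, 10 mm thick, on the worktop. Origin: centre of its underside.
- salt: Bystander, leave alone: white salt jar, 52 mm dia x 100 mm high, on the worktop. Origin: centre of its underside.
There are look-alikes about, which are no part of the job. What is shaped like the grinder but orange or purple is not meant.

How it is judged:
By the outcome, as a careful person would: the job done as asked, in the order asked, and still so for the second after the job is handed in, with the robot touching nothing.
It also fails if it takes over 72 s, if anything falls off the work surface, if the arm or the gripper's body presses on something with over 40 N, if the wrist force passes 120 N, or if a joint passes its speed limit or range.

### The arm

A 6-joint arm with a two-finger parallel gripper is mounted at the origin on the work surface. World frame = base frame: x ahead of the robot, y to its left, z up, the work surface at z = 0. Lengths are in mm, angles in rad, forces in N, time in s.
With the tool pointing down it reaches from about 325 to 925 mm from the base axis. Payload 3.1 kg.
Tool frame: the origin (TCP) lies midway between the tips of the shut fingers; the grasp point (between the pads) lies arm.tcp_to_grasp behind it (arm.tcp_to_grasp is the distance from the TCP to the grasp point, in mm); z points along the fingers, y is the line along which they close (so a half turn about z gives the same grasp; the last joint's range is limited). The gripper opens to 85 mm and grips with 20 to 120 N. Pads are 22 mm wide; open, the fingers measure 114 mm over their backs; the gripper's body (76 mm by 85 mm) begins 54 mm behind the grasp point. The pads swing forward as they close: fully open they stand 13 mm farther back than shut.
Start: joints at [-1.264, 0.217, 1.613, -0, 1.311, -0.112], TCP at [254.187, -570.989, 208.5] pointing down, gripper open.
Joint ranges: [-2.75, 2.75], [-0.78, 2.1], [0.31, 2.55], [-1.13, 4.27], [0.13, 2.63], [-2.58, 2.58]. Speed limits (rad/s): [2.79, 2.79, 3.14, 3.14, 3.14, 3.14].

### API

Orientations are given as a rotation vector (axis times angle).
In Python, from cell import arm gives the robot as it stands.
- The arm moves only by the shell command python3 -m creep 'ROWS'. ROWS is JSON, a list of rows, each a list of 7 numbers: the opening, from -1 (shut) to 1 (fully open), then the shift along the world's x, y, z in mm, then the turn, a rotation vector about the world's x, y, z in rad. A call has exactly 5 rows; each row shifts and turns the commanded pose from where the row before left it; what a row does not reach is not made up. A row lasts 1/8 s, in which the tool goes at most 62.5 mm and 10.7 degrees, less where a joint would pass 70% of its speed; a pose out of reach is approached as far as the arm can. A call is refused whole if a number of a shift passes 62.5 or a number of a turn 0.188, either way. A call with a gripper value outside its range is refused whole. The fingers move at their own pace and stop on an object; the grip force is fixed at half the most. Time passes only in rows, so rows that do not move let the fingers close, or fill a call up. It gives the time, the measured TCP pose, the force, the opening and the grip force at its end, in the units of the state.
- arm.get_obs(): the state, without advancing time (a new reading comes with each control period).
- arm.read_camera(name): name is "scene" or "top" or "wrist"; returns a dict with "color" (384x512x3 uint8, red, green, blue), "depth" (384x512 float32, mm along the optical axis (not along the pixel's ray), 0 where there is no reading), "intrinsics" (3x3 intrinsics, pixels), "dist" ([k1, k2, p1, p2, k3] as OpenCV has them; the pictures are not rectified), "pose" (4x4, takes a point from camera to world coordinates); the wrist camera has in their place "mount" (4x4, takes a point from camera to tool coordinates, whose origin is the TCP and whose axes are the flange's). Camera axes: x right, y down, z forward; pixel columns grow to the right and rows downward; lengths in mm; the calibration is good to about 2 mm. A picture is of the moment at which its call begins: read the wrist's pose just before it.
- arm.job_done(): hands the job in; it is judged then, once.
The state is a dict: "time_s": time; "joints": joint angles; "qd": joint speeds; "tau": joint torques, N m; "tool_pos": TCP position; "tcp_rot": TCP orientation; "force": force on the tool from outside, world axes, zero at the start; "wrist_torque": the same for the moment, N m; "gripper_width": opening from 0.0 (shut) to 1.0 (fully open); "gripper_force": force on a finger pad.
Only numpy, scipy, OpenCV 4.12 (cv2) and the standard library are available. Lean on these libraries where they do the work, as an engineer would, in place of code of your own. Each camera call takes 0.05 s, during which the arm holds its last target. There are 200 camera calls.

## Working session

There is one attempt and no reset: what is moved stays moved. The work goes in short steps, Python scripts to look and compute and a shell command to move; the robot and the scene stay as the last step left them, time stands still between calls to the robot, and variables do not carry over. Pictures are saved under pics/ and viewed, at most 10 in all, crops included, and the job is handed in when it is done.

```bash
ls; mkdir -p pics; cat > h.py <<'E'
import numpy as np, cv2
from cell import arm
def cam(n):
    o=arm.get_obs(); c=arm.read_camera(n)
    if n=="wrist":
        import scipy.spatial.transform as t
        T=np.eye(4);T[:3,:3]=t.Rotation.from_rotvec(o["tcp_rot"]).as_matrix();T[:3,3]=o["tool_pos"]
        c["pose"]=T@np.array(c["mount"])
    return c
def cloud(c):
    h,w=c["depth"].shape;K=np.array(c["intrinsics"],float)
    u,v=np.meshgrid(np.arange(w),np.arange(h))
    p=cv2.undistortPoints(np.stack([u,v],-1).reshape(-1,1,2).astype(np.float32),K,np.array(c["dist"],float)).reshape(h,w,2)
    P=np.dstack([p,np.ones((h,w))])*c["depth"][...,None]
    M=np.array(c["pose"]); W=P@M[:3,:3].T+M[:3,3]; W[c["depth"]==0]=np.nan
    return W
def ray(c,uv):
    K=np.array(c["intrinsics"],float);M=np.array(c["pose"])
    p=cv2.undistortPoints(np.array(uv,np.float32).reshape(-1,1,2),K,np.array(c["dist"],float)).reshape(-1,2)
    return M[:3,3],np.c_[p,np.ones(len(p))]@M[:3,:3].T
def onz(c,uv,z):
    o,d=ray(c,uv); return o+d*((z-o[2])/d[:,2])[:,None]
E
python3 - <<'E'
from h import *
import pickle
cs={n:cam(n) for n in("scene","top")}
pickle.dump(cs,open("c0.pkl","wb"))
for n in cs:
    cv2.imwrite(f"pics/{n}0.png",cv2.resize(cs[n]["color"][...,::-1],(784,588)))
    print(n,np.round(cs[n]["pose"],2).tolist())
print(arm.tcp_to_grasp,arm.get_obs())
E
```

```text
pics
scene [[0.81, 0.35, -0.47, 1175.61], [0.58, -0.51, 0.63, -899.9], [-0.02, -0.79, -0.61, 1055.38], [0.0, 0.0, 0.0, 1.0]]
top [[0.01, -0.99, 0.1, 387.01], [-1.0, -0.01, -0.01, 0.31], [0.01, -0.1, -0.99, 1281.2], [0.0, 0.0, 0.0, 1.0]]
18.700000000000003 {'time_s': 0.1, 'joints': array([-1.26422373e+00,  2.17675573e-01,  1.61477768e+00,  1.72014362e-06,
        1.31131142e+00, -1.12190143e-01]), 'qd': array([ 0.00044128, -0.00220603, -0.00259723,  0.00200963,  0.00051609,
        0.00028826]), 'tau': array([-1.27849409e-03, -3.98081160e+01, -3.04969740e+01, -1.59253977e-04,
        4.28163417e-03,  1.13319743e-05]), 'tool_pos': array([ 253.93197797, -570.23054152,  207.29876612]), 'tcp_rot': array([-3.07086469e+00, -6.52545123e-01,  3.28252176e-04]), 'force': array([0.30164925, 0.20977199, 0.2879454 ]), 'wrist_torque': array([ 0.00154131, -0.0683073 , -0.00970306]), 'gripper_force': 0.0, 'gripper_width': 1.001226107367973}
```

View pics/scene0.png

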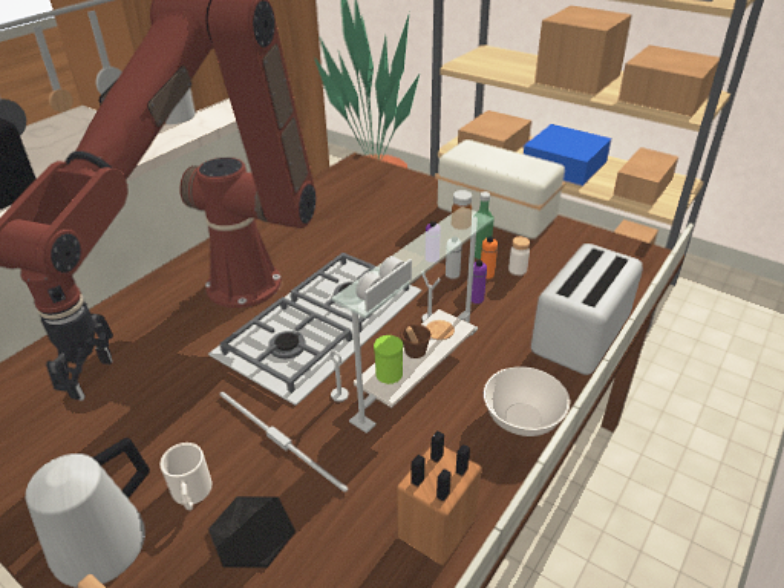

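View pics/top0.png

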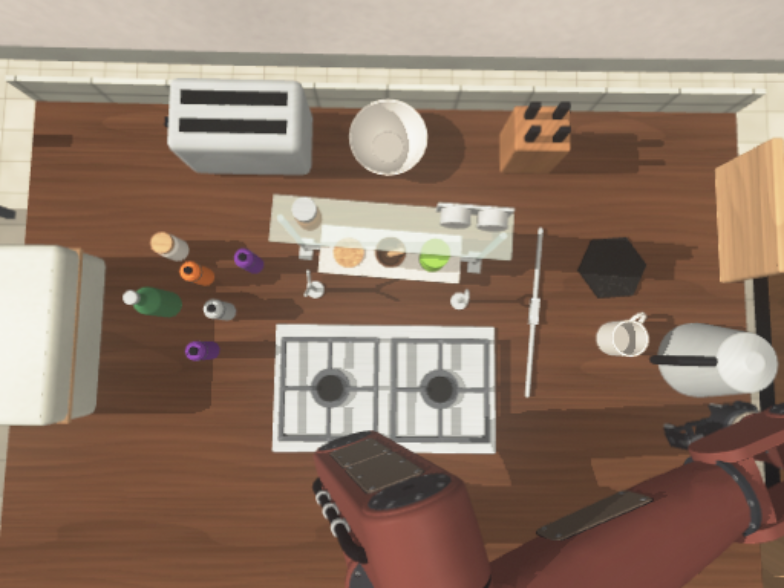

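The top view shows the rack (deck at 390,250 px), coaster (350,253), mortar (390,250), canister (435,255), open fork (315,290), closed eye (460,300) and rail (535,310). Grinder-shaped candidates in the top view are steel (220,310), orange (197,272), purple (248,262) and purple (202,350). Only the steel one at (220,310) fits "stainless", so I'll confirm it in a crop.

```bash
python3 - <<'E'
from h import *
import pickle
cs=pickle.load(open("c0.pkl","rb")); s=784/512
t=cs["top"];W=cloud(t);hsv=cv2.cvtColor(t["color"],cv2.COLOR_RGB2HSV).astype(int)
# deck: z 52..68
def reg(a,lo,hi,extra=None):
    u0,v0,u1,v1=[int(x/s) for x in a]; m=np.zeros(W.shape[:2],bool); m[v0:v1,u0:u1]=1
    m&=(W[...,2]>lo)&(W[...,2]<hi)
    if extra is not None:m&=extra
    return m
d=reg((310,215,470,290),50,70); P=W[d]; print("deck n,z",d.sum(),np.median(P[:,2]))
r=cv2.minAreaRect(P[:,:2].astype(np.float32)); print("deck rect",r)
co=reg((325,235,372,275),50,75,(hsv[...,0]<20)&(hsv[...,1]>70)&(hsv[...,2]>120))
P=W[co];print("coaster",len(P),P.mean(0),P.min(0),P.max(0))
g=reg((200,290,240,325),20,140); P=W[g];print("grinder",len(P),P.min(0),P.max(0)); Q=P[(P[:,2]>95)];print(" top",len(Q),np.median(Q,0),Q.min(0),Q.max(0))
for n,a in(("eye",(440,285,475,315)),("fork",(295,265,335,305))):
    P=W[reg(a,95,160)];print(n,len(P),P.mean(0),P.min(0),P.max(0))
    b=[int(x/s) for x in a]
rl=reg((515,220,555,400),5,30); P=W[rl];print("rail",len(P))
Q=P[:,:2];c=Q.mean(0);ax=np.linalg.svd(Q-c)[2][0];e=(Q-c)@ax;mid=c+ax*(e.min()+e.max())/2
print(mid,ax,e.max()-e.min(),np.degrees(np.arctan2(ax[1],ax[0])),np.median(P[:,2]))
crop=lambda c,a:cv2.resize(c["color"][int(a[1]/s):int(a[3]/s),int(a[0]/s):int(a[2]/s),::-1],(390,390),interpolation=cv2.INTER_CUBIC)
cv2.imwrite("pics/crop1.png",np.hstack([crop(t,(170,240,270,340)),crop(cs["scene"],(410,200,530,320))]))
# same in scene cloud
W=cloud(cs["scene"])
g=reg((444,235,463,280),5,135);P=W[g];print("scene grinder",len(P),P.mean(0),P.min(0),P.max(0))
for n,a,z in(("eye",(325,345,348,405),0),("fork",(420,265,440,320),0)):
    P=W[reg(a,20,160)];Q=P[P[:,2]>105];print(n,len(P),np.median(P,0),Q.mean(0),Q.min(0),Q.max(0))
E
```

```text
deck n,z 1323 59.57046346880293
deck rect ((548.174072265625, -3.428314208984375), (360.6860656738281, 98.76341247558594), 86.17100524902344)
coaster 207 [582.65140742  84.70930593  62.85443175] [558.43882324  50.8881836   56.4270665 ] [601.67165769 116.77487581  69.64740915]
grinder 206 [437.46861653 349.10258292  22.08831325] [478.1138557  388.83264009 124.78038753]
 top 131 [458.55832586 366.37594882 110.29267922] [439.6753586  349.10258292  97.84836802] [476.16229713 388.83264009 124.78038753]
eye 29 [ 489.10024114 -171.22126152  125.17049754] [ 474.51939515 -174.3893786   104.26730814] [ 503.3803357  -168.09160146  137.32035009]
fork 41 [512.76323652 165.9616464  122.08723516] [485.3589357  161.54403753  98.16025489] [536.9374178  171.3971248  143.98516817]
rail 413
[ 470.90459579 -349.06857805] [-0.99704532  0.07681561] 410.8409076577028 175.59445006198484 12.499027828059525
scene grinder 163 [467.43832161 358.2596403   48.92760381] [443.39716971 344.51198911   5.19949942] [481.51699437 385.94124842 103.97045347]
eye 119 [ 489.93823483 -174.34886514   74.47431021] [ 490.92133241 -174.57162567  121.548062  ] [ 474.61597069 -178.78036552  105.49380036] [ 506.45165255 -170.19155098  135.82031577]
fork 101 [516.39135769 162.19236161  63.161859  ] [513.04166499 164.41490967 121.54366467] [492.19494199 159.92791336 105.36137913] [538.4877325  168.73473733 142.42656298]
```

View pics/crop1.png

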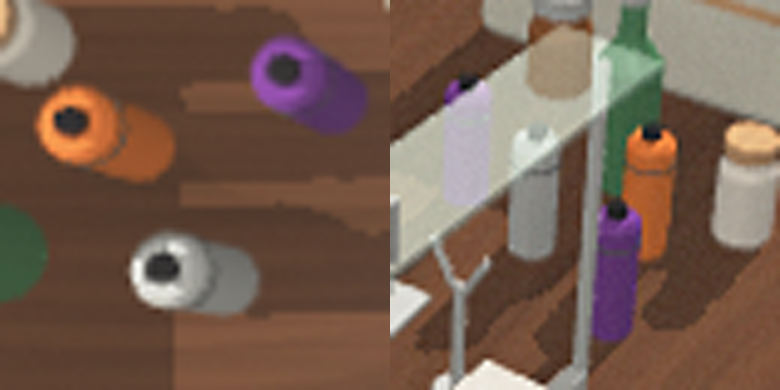

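Crop confirmed: the steel grinder with the black button is at (163,268) in the left half of the crop. The other candidates are orange and purple. I'll do one more measurement of it and its neighbours.

```bash
python3 - <<'E'
from h import *
import pickle
cs=pickle.load(open("c0.pkl","rb")); s=784/512
t=cs["top"];W=cloud(t)
def blk(c,a):
    u0,v0,u1,v1=[int(x/s) for x in a];I=c["color"][v0:v1,u0:u1].max(2); v,u=np.nonzero(I<60); return (u.mean()+u0,v.mean()+v0),len(u)
g=None
for n,a in(("grinder",(203,300,220,318)),("orange",(180,262,197,280)),("purp1",(233,250,252,266)),("purp2",(186,343,205,360))):
    p,k=blk(t,a); X=onz(t,[p],118)[0]; g=X if g is None else g
    rel=X[:2]-g[:2]; az=np.arctan2(g[1],g[0]); R=np.array([[np.cos(az),np.sin(az)],[-np.sin(az),np.cos(az)]])
    print(n,k,X.round(1),"radial,lateral",(R@rel).round(1))
p,k=blk(cs["scene"],(450,235,462,243));print("scene",k,onz(cs["scene"],[p],118))
p=(np.array([410+535*120/390-390*120/390,200+128*120/390]))/s;print("scene button by eye",onz(cs["scene"],[p],118))
g=W[...,2]
from scipy.spatial.transform import Rotation as Ro
az=np.arctan2(367,458);zc=np.array([.5*np.cos(az),.5*np.sin(az),-.866])
R0=Ro.from_rotvec([-3.07086,-.65255,0]).as_matrix()
print("R0 x,y",R0[:,0],R0[:,1],"az",az)
E
```

```text
grinder 15 [459.6 369.3 118. ] radial,lateral [0. 0.]
orange 15 [540.7 423.3 118. ] radial,lateral [97.  -8.7]
purp1 14 [570.3 307.2 118. ] radial,lateral [  47.4 -117.7]
purp2 20 [369.6 402.5 118. ] radial,lateral [-49.4  82.2]
scene 0 [[nan nan nan]]
scene button by eye [[463.05500686 367.23630117 118.        ]]
R0 x,y [9.13591540e-01 4.06632875e-01 4.50119641e-04] [ 0.40663287 -0.9135892  -0.00211824] az 0.6755392390204452<stdin>:6: RuntimeWarning: Mean of empty slice.
  ret = ret.dtype.type(ret / rcount)
```

```bash
python3 -m creep '[[0.5,0,30,40,0,0,0],[0.5,0,60,40,0,0,0],[0.5,20,60,20,0,0,0],[0.5,20,60,0,0,0,0],[0.5,20,60,0,0,0,0]]'; python3 -c "
from h import *
o=arm.get_obs();print(o['joints'],o['tool_pos'],o['tcp_rot'])"
```

```text
time_s: 0.72
tool_pos: [312.8, -312.0, 302.0]
tcp_rot: [3.073, 0.652, 0.001]
force: [0.4, -0.1, -0.6]
gripper_width: 0.751
gripper_force: 0.0
[-9.43641161e-01 -2.56274708e-01  1.90519732e+00  4.94394271e-04
  1.49217891e+00  2.09260561e-01] [ 312.76822344 -311.98631475  302.0171192 ] [3.07303167e+00 6.51550155e-01 1.02071324e-03]
```

```bash
python3 -m creep '[[0.5,14,60,0,0,0,0],[0.5,14,60,0,0,0,0],[0.5,14,60,0,0,0,0],[0.5,14,60,0,0,0,0],[0.5,14,60,0,0,0,0]]' >/dev/null; python3 -m creep '[[0.5,14,60,0,0,0,0.13],[0.5,14,60,0,0,0,0.13],[0.5,14,60,0,0.109,-0.136,0],[0.5,14,60,0,0.109,-0.136,0],[0.5,14,60,0,0.109,-0.136,0]]';  python3 -m creep '[[0.5,15,50,-20,0,0,0],[0.5,0,30,-20,0,0,0],[0.5,0,0,0,0,0,0],[0.5,0,0,0,0,0,0],[0.5,0,0,0,0,0,0]]'; python3 - <<'E'
from h import *
from scipy.spatial.transform import Rotation as Ro
o=arm.get_obs();print(o['joints'],o['tool_pos'],o['tcp_rot'],Ro.from_rotvec(o['tcp_rot']).as_matrix()[:,2])
c=cam("wrist");cv2.imwrite("pics/w1.png",c["color"][...,::-1])
W=cloud(c); m=(abs(W[...,0]-461)<45)&(abs(W[...,1]-368)<45)&(W[...,2]>20)&(W[...,2]<135)
P=W[m];print(len(P),P.min(0),P.max(0))
Q=P[(P[:,2]>50)&(P[:,2]<100)];A=np.c_[2*Q[:,:2],np.ones(len(Q))];x=np.linalg.lstsq(A,(Q[:,:2]**2).sum(1),rcond=None)[0];print("circle",x[:2],np.sqrt(x[2]+x[0]**2+x[1]**2),len(Q))
B=m&(c["color"].max(2)<60)&(W[...,2]>105);print("button",W[B].mean(0) if B.any() else None,B.sum())
E
```

```text
time_s: 1.98
tool_pos: [452.9, 288.1, 302.7]
tcp_rot: [-2.712, -0.957, -0.736]
force: [0.1, 0.2, -0.4]
gripper_width: 0.749
gripper_force: 0.0
time_s: 2.6
tool_pos: [468.3, 365.5, 263.3]
tcp_rot: [-2.716, -0.957, -0.73]
force: [-0.1, -0.6, 0.2]
gripper_width: 0.748
gripper_force: 0.0
[ 0.49511922 -0.22946808  2.0369513   0.1218832   0.82003577  1.32843243] [468.30924197 365.4987834  263.25681369] [-2.71607044 -0.95726651 -0.73043706] [ 0.39155879  0.31246393 -0.8654756 ]
1155 [436.56253354 349.56762372  88.44539647] [478.12933097 391.85126118 123.70597082]
circle [457.45569638 371.15585798] 21.469060332940646 19
button None 0
```

View pics/w1.png

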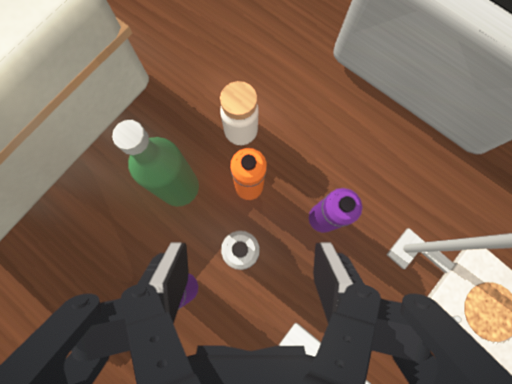

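The wrist view shows the steel grinder between the fingers at (240,250). Orange (248,175) and purple (335,210) are clear of the fingers, and purple 2 (187,290) is beside the left finger. Descending.

```bash
python3 -m creep '[[0.5,-2,10,-40,0,0,0],[0.5,0,0,-40,0,0,0],[0.5,0,0,-30,0,0,0],[0.5,0,0,-30,0,0,0],[0.5,0,0,0,0,0,0]]';  python3 -m creep '[[0.5,0,0,-25,0,0,0],[0.5,0,0,-20,0,0,0],[0.5,0,0,-16,0,0,0],[0.5,0,0,0,0,0,0],[0.5,0,0,0,0,0,0]]'; python3 -m creep '[[-1,0,0,0,0,0,0],[-1,0,0,0,0,0,0],[-1,0,0,0,0,0,0],[-1,0,0,0,0,0,0],[-1,0,0,0,0,0,0]]'; python3 -m creep '[[-1,0,0,0,0,0,0],[-1,0,0,0,0,0,0],[-1,0,0,0,0,0,0],[-1,0,0,10,0,0,0],[-1,0,0,10,0,0,0]]'
```

```text
time_s: 3.28
tool_pos: [463.9, 374.3, 119.2]
tcp_rot: [-2.72, -0.958, -0.72]
force: [-1.1, -0.4, 0.3]
gripper_width: 0.748
gripper_force: 0.0
time_s: 3.9
tool_pos: [466.6, 376.6, 62.4]
tcp_rot: [-2.715, -0.958, -0.731]
force: [0.0, 0.2, 0.5]
gripper_width: 0.749
gripper_force: 0.0
time_s: 4.53
tool_pos: [466.9, 377.0, 62.7]
tcp_rot: [-2.714, -0.958, -0.733]
force: [-2.1, 0.1, 6.2]
gripper_width: 0.466
gripper_force: 60.4
time_s: 5.15
tool_pos: [463.7, 375.1, 79.5]
tcp_rot: [-2.718, -0.96, -0.721]
force: [-0.7, 0.9, -3.2]
gripper_width: 0.47
gripper_force: 60.7
```

```bash
python3 -m creep '[[-1,0,0,30,0,0,0],[-1,0,0,45,0,0,0],[-1,0,0,45,0,0,0],[-1,0,-30,10,0,0,0],[-1,-2,-50,0,0,0,-0.186]]' >/dev/null;  python3 -m creep '[[-1,-3,-50,0,0,0,-0.186],[-1,-3,-50,0,0,0,-0.186],[-1,-3,-50,0,0,0,-0.185],[-1,-1,-50,0,0,0,0],[-1,0,0,0,0,0,0]]'; python3 -m creep '[[-1,0,0,-20,0,0,0],[-1,0,0,-20,0,0,0],[-1,0,0,0,0,0,0],[-1,0,0,0,0,0,0],[-1,0,0,0,0,0,0]]'; python3 - <<'E'
from h import *
from scipy.spatial.transform import Rotation as Ro
o=arm.get_obs();T=Ro.from_rotvec(o['tcp_rot']).as_matrix();print(o['joints'],o['tool_pos'],T[:,1],T[:,2])
c=cam("wrist");t=cam("scene")
a=cv2.resize(c["color"],(400,300));b=cv2.resize(t["color"][80:290,180:380],(400,420))
im=np.zeros((420,800,3),np.uint8);im[:300,:400]=a;im[:,400:]=b
cv2.imwrite("pics/p3.png",im[...,::-1])
W=cloud(c);np.save("w3.npy",W);hsv=cv2.cvtColor(c["color"],cv2.COLOR_RGB2HSV).astype(int)
d=(abs(W[...,2]-60)<8)
m=(hsv[...,0]<20)&(hsv[...,1]>60)&(hsv[...,2]>110)&(abs(W[...,2]-64)<8)&(abs(W[...,0]-593)<60)&(abs(W[...,1]-85)<50);P=W[m]
r=cv2.minEnclosingCircle(P[:,:2].astype(np.float32));print("coaster",len(P),P.mean(0),r)
E
```

```text
time_s: 6.4
tool_pos: [452.5, 92.5, 210.1]
tcp_rot: [3.014, -0.107, 0.804]
force: [0.6, 0.3, -2.7]
gripper_width: 0.467
gripper_force: 61.9
time_s: 7.02
tool_pos: [454.4, 96.6, 172.5]
tcp_rot: [3.015, -0.096, 0.81]
force: [0.3, -0.8, -2.3]
gripper_width: 0.467
gripper_force: 61.9
[ 0.12604299 -0.46198468  2.37613239 -0.14631817  0.71565687  1.84597286] [454.42273133  96.58221305 172.48923255] [-0.06398485 -0.99795025  0.00111505] [ 0.50021867 -0.03303896 -0.86526858]
coaster 3216 [590.24212394  85.88503979  63.44032539] ((592.18603515625, 85.97028350830078), 35.86720657348633)
```

View pics/p3.png

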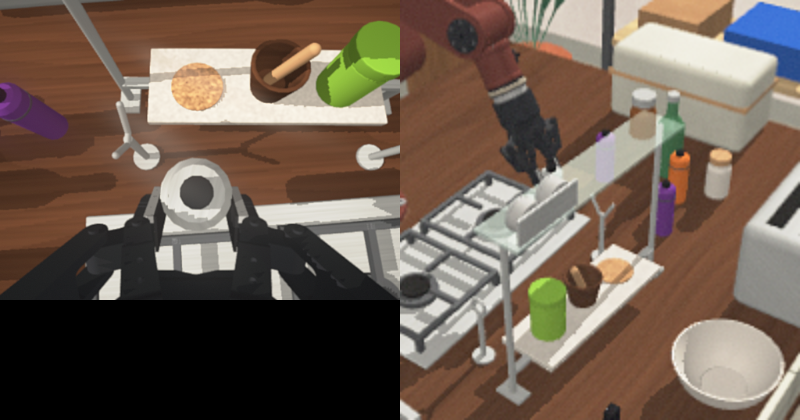

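The left half shows the grinder in the fingers with its button at (195,190), the coaster at (198,87), the fork at (122,135) left of the path and the mortar at (280,65). The right half shows the gripper in front of the rack. Next I'll check where the held grinder sits relative to the TCP.

```bash
python3 - <<'E'
from h import *
o=arm.get_obs();c=cam("wrist");I=c["color"].max(2);W=cloud(c)
z0=o['tool_pos'][2]-62.6
m=np.zeros_like(I,bool);m[215:275,215:285]=1
k=(m&(I<75)).astype(np.uint8);n,l,s,ce=cv2.connectedComponentsWithStats(k);i=1+np.argmax(s[1:,4]);print(s[i],ce[i])
X=onz(c,[ce[i]],z0+120)[0];print("tcp",o['tool_pos'],"button",X,X-o['tool_pos'])
# outer ring of steel body top silhouettes
B=m=(abs(W[...,0]-o['tool_pos'][0]+9)<40)&(abs(W[...,1]-o['tool_pos'][1])<24)&(W[...,2]>z0+104)&(W[...,2]<z0+130)&(I>110)
P=W[B];print(len(P),P.min(0),P.max(0),cv2.minEnclosingCircle(P[:,:2].astype(np.float32)))
print(np.nanmedian(W[l==i],0))
E
```

```text
[232 226  40  41 495] [257.56767677 248.22828283]
tcp [454.23322359  96.42412361 172.19612132] button [443.5662688   94.02309108 229.59612132] [-10.66695479  -2.40103253  57.4       ]
5619 [412.16417268  72.44496039 213.5995929 ] [465.56889787 120.42374138 235.93593039] ((435.0093078613281, 97.15930938720703), 30.559921264648438)
[442.55528553  93.0082225  231.06930314]
```

```bash
python3 -m creep '[[-1,0,0,-20,0,0,0],[-1,0,0,-15,0,0,0],[-1,0,0,0,0,0,0],[-1,0,0,0,0,0,0],[-1,30,-2,0,0,0,0]]';  python3 -m creep '[[-1,35,-2,0,0,0,0],[-1,35,-2,0,0,0,0],[-1,30,-2,0,0,0,0],[-1,15,-2,0,0,0,0],[-1,0,0,0,0,0,0]]'; python3 -m creep '[[-1,3,0,0,0,0,0],[-1,0,0,0,0,0,0],[-1,0,0,-4,0,0,0],[-1,0,0,0,0,0,0],[-1,0,0,0,0,0,0]]'
```

```text
time_s: 7.8
tool_pos: [483.3, 94.4, 136.6]
tcp_rot: [3.016, -0.096, 0.808]
force: [1.0, 0.3, -3.0]
gripper_width: 0.467
gripper_force: 62.3
time_s: 8.43
tool_pos: [599.5, 86.0, 136.8]
tcp_rot: [3.015, -0.098, 0.808]
force: [-0.3, -0.8, -3.2]
gripper_width: 0.467
gripper_force: 61.8
time_s: 9.05
tool_pos: [601.3, 86.2, 131.8]
tcp_rot: [3.016, -0.097, 0.806]
force: [0.5, 0.6, -3.5]
gripper_width: 0.463
gripper_force: 61.8
```

```bash
python3 -m creep '[[-1,1.5,0,-1.5,0,0,0],[-1,0,0,-1.5,0,0,0],[-1,0,0,0,0,0,0],[-1,0,0,0,0,0,0],[-1,0,0,0,0,0,0]]';  python3 -m creep '[[-1,0,0,-1.5,0,0,0],[-1,0,0,0,0,0,0],[-1,0,0,0,0,0,0],[-1,0,0,0,0,0,0],[-1,0,0,0,0,0,0]]'; python3 - <<'E'
from h import *
c=cam("scene");cv2.imwrite("pics/p4.png",cv2.resize(c["color"][100:300,200:380,::-1],(540,600)))
print(arm.get_obs()["force"])
E
```

```text
time_s: 9.68
tool_pos: [603.1, 86.2, 129.0]
tcp_rot: [3.016, -0.097, 0.807]
force: [0.4, -0.4, -2.9]
gripper_width: 0.468
gripper_force: 61.8
time_s: 10.3
tool_pos: [603.1, 86.1, 127.6]
tcp_rot: [3.016, -0.097, 0.807]
force: [-0.7, 0.1, -3.3]
gripper_width: 0.468
gripper_force: 61.8
[ 0.47992996 -0.38503742 -2.57894138]
```

View pics/p4.png

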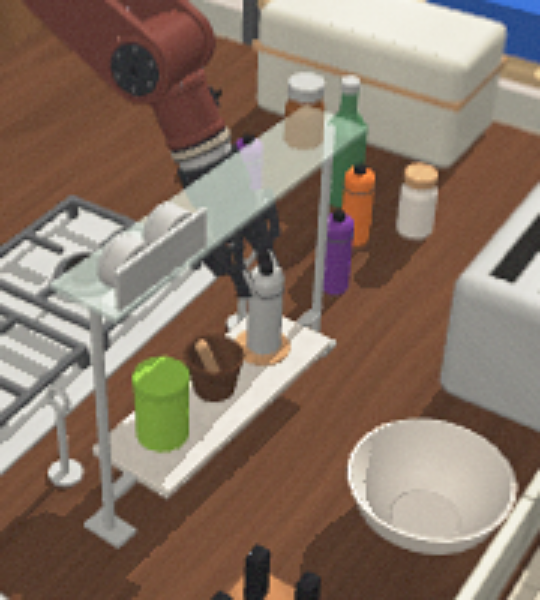

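The grinder at (265,320) stands upright over the coaster (265,345), and the gripper is in front of the glass. I'll lower it to contact.

```bash
python3 -m creep '[[-1,0,0,-1,0,0,0],[-1,0,0,0,0,0,0],[-1,0,0,0,0,0,0],[-1,0,0,0,0,0,0],[-1,0,0,0,0,0,0]]';  python3 -m creep '[[-1,0,0,-0.7,0,0,0],[-1,0,0,0,0,0,0],[-1,0,0,0,0,0,0],[-1,0,0,0,0,0,0],[-1,0,0,0,0,0,0]]'
```

```text
time_s: 10.98
tool_pos: [603.3, 86.2, 126.8]
tcp_rot: [3.016, -0.097, 0.808]
force: [-0.8, 0.3, -0.7]
gripper_width: 0.464
gripper_force: 62.3
time_s: 11.6
tool_pos: [603.9, 86.2, 126.8]
tcp_rot: [3.015, -0.097, 0.81]
force: [-2.6, 0.7, 4.6]
gripper_width: 0.466
gripper_force: 62.5
```

```bash
python3 -m creep '[[0.0,0,0,0,0,0,0],[0.1,0,0,0,0,0,0],[0.2,0,0,0,0,0,0],[0.35,0,0,0,0,0,0],[0.4,0,0,0,0,0,0]]';  python3 -m creep '[[0.4,0,0,0,0,0,0],[0.4,0,0,0,0,0,0],[0.4,-8,0.5,0,0,0,0],[0.4,-15,1,0,0,0,0],[0.4,-25,1.7,0,0,0,0]]'; python3 -m creep '[[0.4,-35,2.3,0,0,0,0],[0.4,-40,2.7,0,0,0,0],[0.4,-40,2.7,20,0,0,0],[0.4,-20,0,40,0,0,0],[0.4,0,0,0,0,0,0]]'; python3 - <<'E'
from h import *
c=cam("wrist");t=cam("scene");W=cloud(c)
im=np.zeros((420,800,3),np.uint8);im[:300,:400]=cv2.resize(c["color"],(400,300));im[:,400:]=cv2.resize(t["color"][80:290,180:380],(400,420))
cv2.imwrite("pics/p5.png",im[...,::-1])
m=(abs(W[...,0]-593)<40)&(abs(W[...,1]-86)<40)
for a,b in((100,165),(150,190)):
    P=W[m&(W[...,2]>a)&(W[...,2]<b)];print(len(P),P.min(0),P.max(0))
E
```

```text
time_s: 12.22
tool_pos: [603.0, 86.1, 125.7]
tcp_rot: [3.016, -0.097, 0.807]
force: [-0.1, -0.8, 0.1]
gripper_width: 0.704
gripper_force: 0.0
time_s: 12.85
tool_pos: [554.1, 89.3, 125.8]
tcp_rot: [3.016, -0.097, 0.807]
force: [-0.3, -0.4, -0.0]
gripper_width: 0.694
gripper_force: 0.0
time_s: 13.48
tool_pos: [421.0, 97.7, 190.2]
tcp_rot: [3.014, -0.096, 0.822]
force: [1.0, 0.1, -0.3]
gripper_width: 0.696
gripper_force: 0.0
2020 [571.21887456  66.42280101 100.0019423 ] [596.72345733 109.3911815  164.9855126 ]
2524 [571.43730333  66.42280101 150.00077424] [606.58840866 109.3911815  187.36326973]
```

View pics/p5.png

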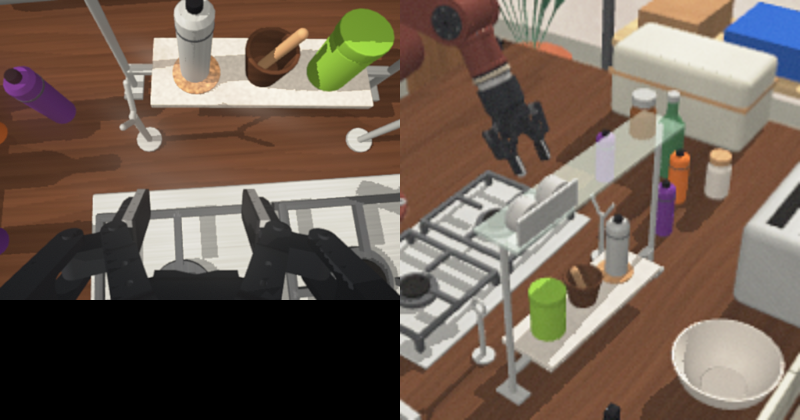

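The left half shows the grinder upright and wholly on the coaster at (195,70). The measured extent puts its centre near (592,88), against a coaster centre of (592.5,86). The right half confirms it. Now the rail.

```bash
python3 -m creep '[[0.2,-10,-10,40,0,0,0],[0.2,0,-40,40,0.012,0.174,0],[0.2,0,-50,20,0.012,0.174,0],[0.2,0,-58,0,0.012,0.174,0],[0.2,0,-58,0,0,0,0]]' >/dev/null;  python3 -m creep '[[0.2,0,-58,0,0,0,0],[0.2,5,-58,0,0,0,0],[0.2,15,-58,0,0,0,0],[0.2,40,-40,0,0,0,0],[0.2,0,0,0,0,0,0]]'; python3 - <<'E'
from h import *
from scipy.spatial.transform import Rotation as Ro
o=arm.get_obs();T=Ro.from_rotvec(o['tcp_rot']).as_matrix();print(o['joints'],o['tool_pos'],T.round(4).tolist())
c=cam("wrist");cv2.imwrite("pics/w6.png",c["color"][...,::-1])
W=cloud(c);m=(W[...,2]>5)&(W[...,2]<25)&(abs(W[...,1]+349)<35)&(W[...,0]>250)&(W[...,0]<690)
P=W[m][:,:2];c0=P.mean(0);ax=np.linalg.svd(P-c0,full_matrices=False)[2][0];e=(P-c0)@ax;f=(P-c0)@np.array([-ax[1],ax[0]])
print("rail",len(P),c0,ax,e.min(),e.max())
for b in range(-200,200,20):
    k=(e>=b)&(e<b+20)
    if k.sum()>5:print(b,k.sum(),f[k].min().round(1),f[k].max().round(1))
E
```

```text
time_s: 14.82
tool_pos: [470.2, -335.1, 279.9]
tcp_rot: [-3.133, 0.105, 0.011]
force: [0.2, 0.6, -0.7]
gripper_width: 0.6
gripper_force: 0.0
[-7.40841063e-01  7.26809377e-02  1.64158778e+00  2.32689937e-04
  1.43678236e+00  8.97019033e-01] [ 470.18542433 -335.08117013  279.90525178] [[0.9977, -0.0671, -0.0068], [-0.067, -0.9977, 0.0066], [-0.0072, -0.0061, -1.0]]
rail 2188 [ 488.27412993 -349.52745043] [-0.99539008  0.09590924] -172.32329681197993 220.46317348164084
-180 87 -4.8 5.3
-160 137 -4.5 5.1
-140 133 -4.9 4.8
-120 127 -4.9 5.1
-100 124 -4.8 5.1
-80 118 -4.9 4.8
-60 109 -4.7 5.1
-40 110 -4.9 5.1
-20 146 -8.5 8.5
0 178 -8.2 9.1
20 183 -8.9 8.8
40 130 -8.3 9.1
60 92 -4.7 5.0
80 77 -4.0 5.0
100 85 -4.8 5.0
120 73 -4.2 5.1
140 78 -4.8 4.9
160 68 -4.4 5.2
180 66 -3.8 4.8
```

View pics/w6.png

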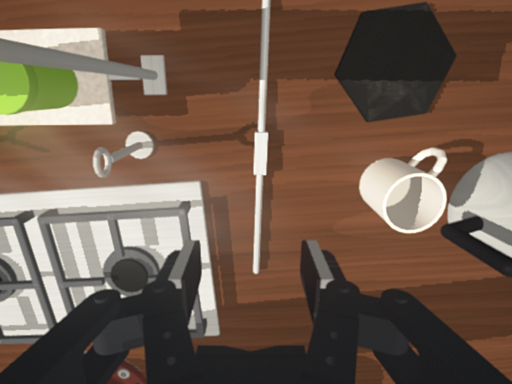

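The wrist view shows the rail from (265,0) to (256,272), with its sleeve at (261,153). The fingers are clear of the mug (405,195), trivet (395,65) and eye (102,160). Descending to the sleeve.

```bash
python3 -m creep '[[0.2,-4,-12.4,-40,-0.006,-0.006,-0.025],[0.2,0,0,-55,0,0,0],[0.2,0,0,-55,0,0,0],[0.2,0,0,-50,0,0,0],[0.2,0,0,-35,0,0,0]]' >/dev/null;  python3 -m creep '[[0.2,0,0,-15,0,0,0],[0.2,0,0,-13,0,0,0],[0.2,0,0,0,0,0,0],[0.2,0,0,0,0,0,0],[0.2,0,0,0,0,0,0]]';  python3 -m creep '[[0.2,0,0,-8,0,0,0],[0.2,0,0,0,0,0,0],[-1,0,0,0,0,0,0],[-1,0,0,0,0,0,0],[-1,0,0,0,0,0,0]]'
```

```text
time_s: 16.12
tool_pos: [467.0, -346.2, 24.3]
tcp_rot: [3.132, -0.14, 0.012]
force: [-0.1, -0.6, -0.6]
gripper_width: 0.599
gripper_force: 0.0
time_s: 16.75
tool_pos: [466.1, -345.5, 14.9]
tcp_rot: [3.133, -0.14, 0.009]
force: [-0.7, -0.1, 0.1]
gripper_width: 0.005
gripper_force: 0.0
```

```bash
python3 -m creep '[[-1,0,0,15,0,0,0],[-1,0,0,20,0,0,0],[0.2,0,0,30,0,0,0],[0.2,0,0,30,0,0,0],[0.2,0,0,0,0,0,0]]'; python3 - <<'E'
from h import *
o=arm.get_obs()
c=cam("wrist");cv2.imwrite("pics/w7.png",c["color"][...,::-1])
W=cloud(c);m=(W[...,2]>6)&(W[...,2]<24)&(abs(W[...,1]+349)<40)&(W[...,0]>250)&(W[...,0]<690)
P=W[m];Z=P[:,2];P=P[:,:2];c0=P.mean(0);ax=np.linalg.svd(P-c0,full_matrices=False)[2][0];e=(P-c0)@ax;f=(P-c0)@np.array([-ax[1],ax[0]])
print("rail",len(P),c0,ax,e.min(),e.max(),o["tool_pos"])
k=abs(f)>6.5;print("sleeve",e[k].min(),e[k].max(),P[k].mean(0),np.percentile(Z[k],[5,50,95]))
E
```

```text
time_s: 17.38
tool_pos: [468.8, -347.9, 115.1]
tcp_rot: [3.127, -0.14, 0.021]
force: [0.1, -0.5, 0.1]
gripper_width: 0.598
gripper_force: 0.0
rail 4364 [ 477.80043796 -348.55974793] [-0.99537414  0.09607461] -142.67326744207224 197.10330694675432 [ 468.82163057 -347.91353452  115.11393554]
sleeve -18.932019086845774 41.49548642682435 [ 468.15137563 -347.30244483] [16.00348583 17.50429799 18.51233655]
```

View pics/w7.png

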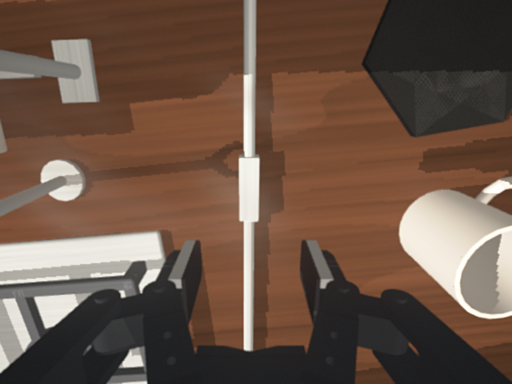

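The sleeve (249,188) hasn't moved. Its middle measures (466.6,-347.5), so the fingers closed above it. I'll go lower.

```bash
python3 -m creep '[[0.2,-2,0,-40,0,0,0],[0.2,0,0,-35,0,0,0],[0.2,0,0,-16,0,0,0],[0.2,0,0,0,0,0,0],[0.2,0,0,0,0,0,0]]';  python3 -m creep '[[0.2,0,0,-10,0,0,0],[0.2,0,0,0,0,0,0],[0.2,0,0,0,0,0,0],[0.2,0,0,0,0,0,0],[0.2,0,0,0,0,0,0]]'
```

```text
time_s: 18.05
tool_pos: [465.0, -346.2, 20.0]
tcp_rot: [3.132, -0.14, 0.012]
force: [0.1, 1.0, 0.4]
gripper_width: 0.602
gripper_force: 0.0
time_s: 18.68
tool_pos: [464.2, -345.5, 9.0]
tcp_rot: [3.133, -0.14, 0.01]
force: [0.4, 0.4, -0.2]
gripper_width: 0.6
gripper_force: 0.0
```

```bash
python3 -m creep '[[0.2,2,-2,-5.5,0,0,0],[0.2,0,0,0,0,0,0],[0.2,0,0,0,0,0,0],[-1,0,0,0,0,0,0],[-1,0,0,0,0,0,0]]';  python3 -m creep '[[-1,0,0,0,0,0,0],[-1,0,0,0,0,0,0],[-1,0,0,0,0,0,0],[-1,0,0,0,0,0,0],[-1,0,0,0,0,0,0]]'
```

```text
time_s: 19.3
tool_pos: [466.1, -347.4, 3.4]
tcp_rot: [3.133, -0.14, 0.009]
force: [-1.1, -0.1, 1.2]
gripper_width: 0.181
gripper_force: 0.0
time_s: 19.92
tool_pos: [466.1, -347.4, 3.3]
tcp_rot: [3.133, -0.14, 0.009]
force: [-0.2, -0.7, 1.1]
gripper_width: 0.003
gripper_force: 0.0
```

```bash
python3 - <<'E'
from h import *
c=cam("wrist");t=cam("scene")
im=np.zeros((420,800,3),np.uint8);im[:300,:400]=cv2.resize(c["color"],(400,300));im[:,400:]=cv2.resize(t["color"][220:346,120:240],(400,420),interpolation=cv2.INTER_CUBIC)
cv2.imwrite("pics/p8.png",im[...,::-1])
E
```

```text
(no output)
```

View pics/p8.png

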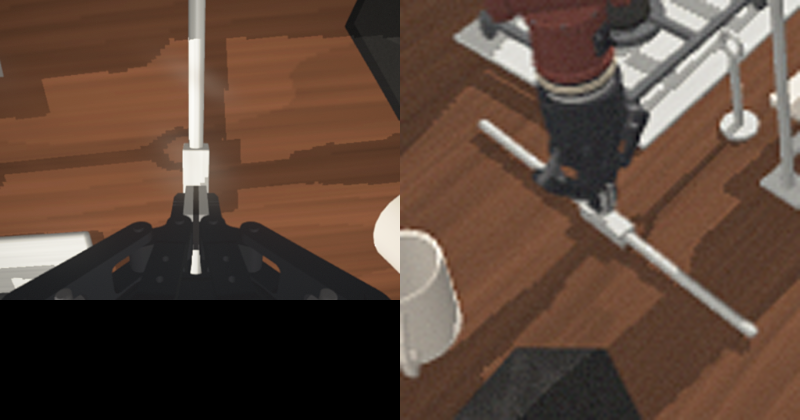

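The left half shows the shut fingertips at (196,200) over the near half of the sleeve (196,165). The right half shows the tips near (603,205) and the sleeve (605,222). I'll measure the tips' real height and position.

```bash
python3 - <<'E'
from h import *
c=cam("wrist");t=cam("scene");o=arm.get_obs();print(o["tool_pos"],o["gripper_width"],o["force"])
W=cloud(c)
for v in range(180,300,6): print(v,[W[v,u].round(0).tolist() for u in (236,250,262)], c["color"][v,250])
M=np.array(c["pose"]);K=c["intrinsics"]
p=np.linalg.inv(M)@np.r_[o["tool_pos"],1];q=cv2.projectPoints(p[:3].reshape(1,1,3),np.zeros(3),np.zeros(3),np.array(K),np.array(c["dist"]))[0];print("TCP px wrist",q.ravel())
M=np.array(t["pose"]);p=np.linalg.inv(M)@np.r_[o["tool_pos"],1];q=cv2.projectPoints(p[:3].reshape(1,1,3),np.zeros(3),np.zeros(3),np.array(t["intrinsics"]),np.array(t["dist"]))[0];print("TCP px scene",q.ravel(), "crop",(q.ravel()-[120,220])*400/120+[400,0])
E
```

```text
[ 466.06163662 -347.35807631    3.317727  ] 0.002478799406771951 [ 1.09217677  0.55770315 -0.27103334]
180 [[499.0, -342.0, 0.0], [502.0, -351.0, 13.0], [498.0, -357.0, -0.0]] [241 239 232]
186 [[497.0, -342.0, 7.0], [499.0, -350.0, 14.0], [496.0, -357.0, 7.0]] [240 238 230]
192 [[497.0, -343.0, 17.0], [496.0, -350.0, 17.0], [496.0, -356.0, 17.0]] [203 198 187]
198 [[494.0, -342.0, 18.0], [493.0, -350.0, 16.0], [492.0, -356.0, 17.0]] [241 238 231]
204 [[491.0, -342.0, 18.0], [490.0, -349.0, 17.0], [489.0, -356.0, 18.0]] [240 238 230]
210 [[487.0, -342.0, 17.0], [486.0, -349.0, 17.0], [487.0, -355.0, 19.0]] [241 238 230]
216 [[483.0, -341.0, 16.0], [483.0, -349.0, 17.0], [483.0, -355.0, 18.0]] [241 239 231]
222 [[480.0, -341.0, 17.0], [480.0, -348.0, 17.0], [479.0, -355.0, 16.0]] [242 240 233]
228 [[477.0, -341.0, 18.0], [477.0, -348.0, 18.0], [476.0, -355.0, 18.0]] [242 240 233]
234 [[473.0, -340.0, 18.0], [473.0, -348.0, 18.0], [472.0, -354.0, 18.0]] [243 240 233]
240 [[470.0, -340.0, 18.0], [477.0, -348.0, 33.0], [476.0, -354.0, 33.0]] [76 70 63]
246 [[466.0, -340.0, 18.0], [476.0, -348.0, 38.0], [476.0, -354.0, 39.0]] [74 68 60]
252 [[477.0, -342.0, 44.0], [477.0, -348.0, 46.0], [476.0, -354.0, 45.0]] [68 62 57]
258 [[477.0, -342.0, 51.0], [477.0, -348.0, 50.0], [476.0, -353.0, 51.0]] [60 55 50]
264 [[477.0, -342.0, 55.0], [476.0, -348.0, 54.0], [477.0, -353.0, 56.0]] [54 50 46]
270 [[477.0, -342.0, 59.0], [477.0, -348.0, 60.0], [476.0, -353.0, 60.0]] [46 43 39]
276 [[477.0, -343.0, 65.0], [475.0, -348.0, 62.0], [476.0, -353.0, 63.0]] [57 53 53]
282 [[478.0, -343.0, 70.0], [474.0, -348.0, 64.0], [477.0, -353.0, 69.0]] [55 52 51]
288 [[479.0, -343.0, 74.0], [470.0, -347.0, 63.0], [478.0, -352.0, 74.0]] [54 51 50]
294 [[478.0, -343.0, 77.0], [467.0, -347.0, 63.0], [477.0, -352.0, 77.0]] [52 50 49]
TCP px wrist [250.09602055 233.95328246]
TCP px scene [181.63444142 286.34037424] crop [605.44813807 221.1345808 ]
```

The finger front face ends at z≈30 while the TCP reads 3.3. The real tips are therefore about 27 mm short of the reported TCP, and they never reached the 18 mm sleeve. I'll open and go about 20 mm lower, watching the force.

```bash
python3 -m creep '[[0.2,0,0,0,0,0,0],[0.2,0,0,0,0,0,0],[0.2,0,0,0,0,0,0],[0.2,0,0,-6,0,0,0],[0.2,0,0,0,0,0,0]]';  python3 -m creep '[[0.2,0,0,-6,0,0,0],[0.2,0,0,0,0,0,0],[0.2,0,0,-6,0,0,0],[0.2,0,0,0,0,0,0],[0.2,0,0,0,0,0,0]]'; python3 -m creep '[[-1,0,0,0,0,0,0],[-1,0,0,0,0,0,0],[-1,0,0,0,0,0,0],[-1,0,0,0,0,0,0],[-1,0,0,0,0,0,0]]'
```

```text
time_s: 20.75
tool_pos: [465.5, -346.8, -3.5]
tcp_rot: [3.134, -0.14, 0.007]
force: [-0.2, 0.8, -0.0]
gripper_width: 0.597
gripper_force: 0.0
time_s: 21.38
tool_pos: [466.0, -347.3, -14.8]
tcp_rot: [3.133, -0.14, 0.009]
force: [-0.5, -0.9, 0.4]
gripper_width: 0.598
gripper_force: 0.0
time_s: 22.0
tool_pos: [466.4, -347.7, -14.2]
tcp_rot: [3.133, -0.14, 0.01]
force: [-0.3, 0.5, 3.0]
gripper_width: 0.192
gripper_force: 60.8
```

```bash
python3 -m creep '[[0.0,0,0,0,0,0,0],[0.0,0,0,0,0,0,0],[0.0,0,0,-6,0,0,0],[0.0,0,0,0,0,0,0],[0.0,0,0,0,0,0,0]]';  python3 -m creep '[[-1,0,0,0,0,0,0],[-1,0,0,0,0,0,0],[-1,0,0,0,0,0,0],[-1,0,0,0,0,0,0],[-1,0,0,0,0,0,0]]'; python3 -m creep '[[-1,0,0,4,0,0,0],[-1,0,0,15,0,0,0],[-1,0,0,20,0,0,0],[-1,0,0,0,0,0,0],[-1,0,0,0,0,0,0]]'; python3 - <<'E'
from h import *
c=cam("wrist");W=cloud(c);o=arm.get_obs()
m=(W[...,2]>25)&(W[...,2]<62)&(abs(W[...,1]+349)<25)&(W[...,0]>510);P=W[m];print(len(P),P.min(0),P.max(0))
for a in range(500,700,40):
    Q=P[(P[:,0]>a)&(P[:,0]<a+20)]
    if len(Q):print(a,Q.mean(0),np.percentile(Q[:,2],95),Q[:,1].min(),Q[:,1].max())
print(o["tool_pos"],o["tcp_rot"],o["joints"])
E
```

```text
time_s: 22.62
tool_pos: [465.9, -347.2, -21.0]
tcp_rot: [3.134, -0.14, 0.009]
force: [0.3, -0.6, 0.9]
gripper_width: 0.499
gripper_force: 0.0
time_s: 23.25
tool_pos: [466.3, -347.7, -20.3]
tcp_rot: [3.133, -0.14, 0.01]
force: [0.0, -0.2, 2.7]
gripper_width: 0.195
gripper_force: 61.1
time_s: 23.88
tool_pos: [466.2, -347.5, 18.9]
tcp_rot: [3.133, -0.14, 0.01]
force: [0.2, 0.5, -2.5]
gripper_width: 0.194
gripper_force: 60.6
4149 [ 510.02684617 -362.75581149   46.50301479] [ 580.32284372 -346.81212276   54.87008752]
500 [ 515.028696   -352.02123629   51.83237734] 53.368875503585855 -357.131943723788 -346.8121227616305
540 [ 550.24632826 -355.28159523   51.75594322] 53.44313930064163 -361.2640364808126 -349.84468244668653
580 [ 580.25158139 -353.54536026   49.40768021] 49.94532640113966 -353.8172587905466 -353.39019012544935
[ 465.8091644  -347.12457879   18.22520238] [ 3.13370992 -0.14014268  0.0086851 ] [-7.61254194e-01  3.53277957e-01  1.84063058e+00  7.89108868e-05
  9.40396189e-01  8.98878320e-01]
```

```bash
python3 -m creep '[[-1,-17,0,30,0,0,0],[-1,-17,0,45,0,0,0],[-1,-17,0,45,0,0,0],[-1,-17,0,45,0,0,0],[-1,-17,0,35,0,0,0]]' >/dev/null;  python3 -m creep '[[-1,0,0,0,0,0,0.177],[-1,0,0,0,0,0,0.177],[-1,0,0,0,0,0,0.177],[-1,0,0,0,0,0,0.177],[-1,0,0,0,0,0,0.177]]'; python3 -m creep '[[-1,0,25,0,0,0,0.177],[-1,0,25,0,0,0,0.177],[-1,0,25,0,0,0,0.177],[-1,0,25,0,0,0,0.175],[-1,0,0,0,0,0,0]]'; python3 -m creep '[[-1,5,50,0,0,0,0],[-1,5,55,0,0,0,0],[-1,5,55,0,-0.012,-0.174,0],[-1,5,55,0,-0.012,-0.174,0],[-1,5,50,0,0,0,0]]'; python3 -m creep '[[-1,5,25,0,0,0,0],[-1,0,0,0,0,0,0],[-1,0,0,0,0,0,0],[-1,0,0,0,0,0,0],[-1,0,0,0,0,0,0]]'; python3 - <<'E'
from h import *
from scipy.spatial.transform import Rotation as Ro
o=arm.get_obs();T=Ro.from_rotvec(o['tcp_rot']).as_matrix();print(o['joints'],o['tool_pos'],T.round(4).tolist())
c=cam("wrist");cv2.imwrite("pics/w9.png",c["color"][...,::-1])
mid=o["tool_pos"]-29.3*T[:,2];print("mid",mid)
W=cloud(c);np.save("w9.npy",W)
m=(W[...,2]>mid[2]-25)&(W[...,2]<mid[2]+30);P=W[m];k=abs((P-mid)@T[:,1])<30;P=P[k];e=(P-mid)@T[:,0]
for b in range(-220,220,40):
    q=P[(e>b)&(e<b+40)]
    if len(q)>5:print(b,len(q),(((q-mid)@T).min(0)).round(1),((q-mid)@T).max(0).round(1))
for n,p in(("eye",(490.5,-173)),("fork",(514,165.5))):
    P=W[(W[...,2]>108)&(W[...,2]<150)&(np.hypot(W[...,0]-p[0],W[...,1]-p[1])<35)]
    if len(P):print(n,len(P),P.min(0),P.max(0),P.mean(0))
E
```

```text
time_s: 25.18
tool_pos: [380.5, -346.7, 217.2]
tcp_rot: [-2.893, -1.225, -0.011]
force: [0.1, -0.2, -0.7]
gripper_width: 0.194
gripper_force: 60.6
time_s: 25.8
tool_pos: [380.5, -245.7, 217.3]
tcp_rot: [-2.294, -2.142, -0.012]
force: [0.3, -0.2, -1.7]
gripper_width: 0.191
gripper_force: 60.6
time_s: 26.42
tool_pos: [401.4, 18.5, 214.6]
tcp_rot: [2.1, 1.952, 0.354]
force: [0.5, -1.6, -1.7]
gripper_width: 0.195
gripper_force: 60.6
time_s: 27.05
tool_pos: [411.1, 41.6, 218.2]
tcp_rot: [2.097, 1.954, 0.355]
force: [-0.5, -0.2, -2.0]
gripper_width: 0.196
gripper_force: 60.6
[-0.07538627 -0.57383066  2.30715998  0.00849091  1.05525747 -0.00771802] [411.14184353  41.57081106 218.15697934] [[0.0695, 0.9359, 0.3453], [0.9976, -0.0671, -0.0187], [0.0057, 0.3458, -0.9383]]
mid [401.02457125  42.11790019 245.64936911]
-60 1075 [-55.7  -9.2 -10.2] [-20.    8.6  -0.4]
-20 5279 [-20.  -30.  -42.8] [20.  21.7  5.1]
20 2545 [ 20.   -9.1 -10.7] [60.   8.7  9.3]
60 2395 [60.  -5.1 -6.2] [100.    5.    1.9]
100 965 [100.   -4.8  -6.1] [114.2   4.9   0.8]
fork 567 [482.88451016 161.0071741  108.028023  ] [539.9341361  170.84293318 143.80127643] [517.06974605 165.25771722 127.49493624]
```

View pics/w9.png

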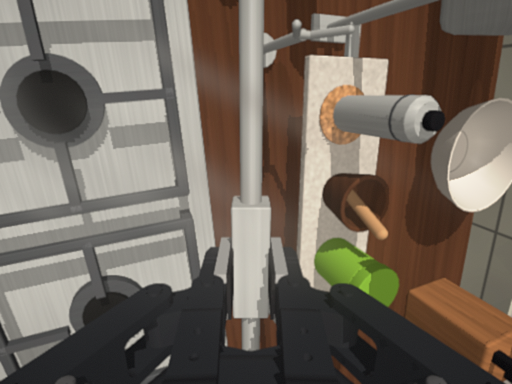

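The wrist view shows the rail running up from the sleeve (250,255) and centred in the grip. The fork is at (300,35), and the grinder (390,118), mortar and canister stand clear on the deck. Moving over the fork line with the fork end slightly raised.

```bash
python3 -m creep '[[-1,26,1.6,-15,0.013,-0.001,0],[-1,26,1.6,-20,0.012,-0.001,0],[-1,26,1.6,-20,0,0,0],[-1,26,1.6,-20,0,0,0],[-1,0,0,0,0,0,0]]';  python3 -m creep '[[-1,0,0,0,0,0,0],[-1,0,0,0,0,0,0],[-1,0,0,0,0,0,0],[-1,0,0,0,0,0,0],[-1,0,0,0,0,0,0]]'; cat > st.py <<'E'
from h import *
from scipy.spatial.transform import Rotation as Ro
o=arm.get_obs();T=Ro.from_rotvec(o['tcp_rot']).as_matrix();mid=o["tool_pos"]-30*T[:,2];d=T[:,0]
eye=np.array([490,-172.7,119.5]);fk=np.array([513.3,166.5,115])
for n,p in(("eye",eye),("fork",fk)):
    e=(p-mid)@d; print(n,"e",e.round(1),"rod minus it",(mid+e*d-p).round(1))
tip=mid-200*d;print("mid",mid.round(1),"dir",d.round(4),"tip",tip.round(1),"tip to eye along",((tip-eye)@d).round(1),"(mid-rest)y",((mid-(eye+fk)/2)@d).round(1),"F",o["force"].round(1),o["time_s"])
E
python3 st.py; python3 - <<'E'
from h import *
a=cam("scene");t=cam("top")
f=lambda I,x0,y0,w,h:cv2.resize(I["color"][y0:y0+h,x0:x0+w],(400,400),interpolation=cv2.INTER_CUBIC)
cv2.imwrite("pics/p10.png",np.hstack([f(a,195,205,80,80),f(t,260,150,100,100)])[...,::-1])
E
```

```text
time_s: 27.72
tool_pos: [514.5, 48.5, 141.0]
tcp_rot: [2.112, 1.962, 0.379]
force: [-1.1, 0.2, -1.8]
gripper_width: 0.194
gripper_force: 60.5
time_s: 28.35
tool_pos: [515.1, 49.1, 143.7]
tcp_rot: [2.108, 1.96, 0.385]
force: [-0.3, -0.4, -1.3]
gripper_width: 0.191
gripper_force: 60.5
eye e -223.6 rod minus it [-0.3 -1.4 45.4]
fork e 116.1 rod minus it [-0.9 -1.8 60.4]
mid [504.6  48.9 171.8] dir [0.0669 0.9973 0.0309] tip [ 491.3 -150.6  165.6] tip to eye along 23.6 (mid-rest)y 53.7 F [-0.3 -0.4 -1.3] 28.35
```

View pics/p10.png

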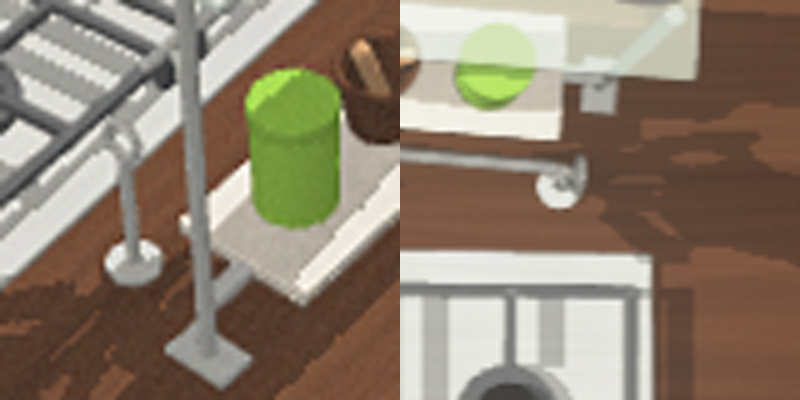

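(That picture shows the rod tip ending just short of the eye in both views, at (125,125) left and (565,160) right. My picture count is now 12, over the limit of 10, so I'll use only numbers from here.) Next I'll compare rod and eye within the same camera.

```bash
cat > cmp.py <<'E'
from h import *
import pickle
from scipy.spatial.transform import Rotation as Ro
o=arm.get_obs();T=Ro.from_rotvec(o['tcp_rot']).as_matrix();mid=o["tool_pos"]-30*T[:,2];d=T[:,0]
ref=pickle.load(open("c0.pkl","rb"))
for n in("top","scene"):
    c=cam(n);W=cloud(c);diff=abs(c["color"].astype(int)-ref[n]["color"]).sum(2)>60
    e=(W-mid)@d; q=W-mid-e[...,None]*d
    r=(np.linalg.norm(q,axis=2)<16)&(e<-45)&(e>-215)&diff
    P=W[r];Q=q[r];E=e[r];print(n,"rod pts",r.sum(),"e",E.min() if r.any() else 0)
    for a in range(-210,-45,40):
        k=(E>=a)&(E<a+40)
        if k.sum()>3:print(a,k.sum(),"perp mean",Q[k].mean(0).round(1),"min",Q[k].min(0).round(1),"max",Q[k].max(0).round(1))
    W0=cloud(ref[n]);m=(W0[...,2]>106)&(W0[...,2]<142)&(np.hypot(W0[...,0]-490,W0[...,1]+173)<28)
    P=W0[m];print(" eye",len(P),"bounds mid",((np.percentile(P,2,axis=0)+np.percentile(P,98,axis=0))/2).round(1),P.mean(0).round(1))
E
python3 cmp.py
```

```text
top rod pts 143 e -196.05256306273026
-210 24 perp mean [-0.1 -0.1  3.4] min [-4.8 -0.4 -0.1] max [4.5 0.3 7.9]
-170 37 perp mean [-0.5 -0.1  3.6] min [-4.8 -0.4 -3.1] max [4.4 0.4 6.5]
-130 39 perp mean [-0.  -0.1  3.2] min [-4.6 -0.4 -2.1] max [5.  0.3 7.2]
-90 40 perp mean [-0.1 -0.1  3.2] min [-4.8 -0.4 -1.3] max [4.8 0.3 8. ]
 eye 27 bounds mid [ 488.6 -171.3  121.6] [ 489.1 -171.4  126.7]
scene rod pts 36 e -198.48787622967006
-210 22 perp mean [ 1.6 -0.2  2.6] min [-4.4 -0.5 -1.6] max [6.2 0.3 8.7]
-170 12 perp mean [ 1.9 -0.2  1. ] min [-2.8 -0.4 -3.8] max [5.9 0.1 6.3]
 eye 39 bounds mid [ 490.5 -174.2  121.3] [ 490.9 -174.5  122. ]
```

```bash
python3 -m creep '[[-1,-0.7,0,-20,0,0,0],[-1,0,0,-15,0,0,0],[-1,0,0,-11,0,0,0],[-1,0,0,0,0,0,0],[-1,0,0,0,0,0,0]]';  python3 -m creep '[[-1,0,0,0,0,0,0],[-1,0,0,0,0,0,0],[-1,0,0,0,0,0,0],[-1,0,0,0,0,0,0],[-1,0,0,0,0,0,0]]'; sed -i 's/490,-172.7/489,-172.7/;s/513.3,166.5/512.6,166.5/' st.py; python3 st.py; python3 cmp.py
```

```text
time_s: 29.18
tool_pos: [514.9, 49.0, 97.8]
tcp_rot: [2.108, 1.96, 0.385]
force: [0.3, -0.6, -2.0]
gripper_width: 0.197
gripper_force: 60.6
time_s: 29.8
tool_pos: [514.3, 49.0, 97.3]
tcp_rot: [2.108, 1.961, 0.384]
force: [-0.6, -0.5, -1.2]
gripper_width: 0.191
gripper_force: 60.6
eye e -222.2 rod minus it [ 0.   0.  -0.9]
fork e 117.6 rod minus it [-0.8 -0.4 14.1]
mid [503.9  48.9 125.5] dir [0.067  0.9973 0.0309] tip [ 490.5 -150.6  119.3] tip to eye along 22.2 (mid-rest)y 52.3 F [-0.6 -0.5 -1.2] 29.8
top rod pts 136 e -195.73485827896207
-210 22 perp mean [-1.1 -0.   3.5] min [-5.  -0.3  0.4] max [3.  0.3 6. ]
-170 37 perp mean [-0.2 -0.1  2.4] min [-4.8 -0.4 -4.4] max [4.6 0.4 6.1]
-130 37 perp mean [ 0.2 -0.1  2.2] min [-4.  -0.4 -4.6] max [5.  0.4 7.1]
-90 37 perp mean [-0.1 -0.1  3.2] min [-4.7 -0.4 -0.7] max [5.  0.3 9.4]
 eye 27 bounds mid [ 488.6 -171.3  121.6] [ 489.1 -171.4  126.7]
scene rod pts 91 e -200.72729665513174
-210 25 perp mean [ 2.1 -0.2  3. ] min [-3.8 -0.5 -2.1] max [5.2 0.2 8.6]
-170 13 perp mean [ 1.9 -0.2  2.1] min [-4.3 -0.5 -2.9] max [5.3 0.3 7.7]
-130 27 perp mean [ 2.7 -0.3  2.6] min [-2.6 -0.6 -5.8] max [7.3 0.1 8.7]
-90 24 perp mean [ 2.5 -0.2  2.3] min [-4.5 -0.7 -4.8] max [8.6 0.3 6.7]
 eye 39 bounds mid [ 490.5 -174.2  121.3] [ 490.9 -174.5  122. ]
```

```bash
python3 -m creep '[[-1,-0.7,-10,0,0,0,0],[-1,-0.5,-8,0,0,0,0],[-1,-0.3,-4,0,0,0,0],[-1,0,0,0,0,0,0],[-1,0,0,0,0,0,0]]'; python3 st.py;  python3 -m creep '[[-1,-0.3,-4,0,0,0,0],[-1,-0.3,-4,0,0,0,0],[-1,0,0,0,0,0,0],[-1,0,0,0,0,0,0],[-1,0,0,0,0,0,0]]';  python3 st.py
```

```text
time_s: 30.52
tool_pos: [512.8, 27.0, 97.3]
tcp_rot: [2.109, 1.96, 0.384]
force: [0.4, 0.7, -2.1]
gripper_width: 0.193
gripper_force: 60.6
eye e -200.1 rod minus it [-0.   0.  -0.3]
fork e 139.7 rod minus it [-0.8 -0.4 14.8]
mid [502.4  26.8 125.4] dir [0.0672 0.9973 0.031 ] tip [ 489.  -172.6  119.2] tip to eye along 0.1 (mid-rest)y 30.2 F [ 0.4  0.7 -2.1] 30.525
time_s: 31.15
tool_pos: [512.3, 19.1, 97.3]
tcp_rot: [2.108, 1.961, 0.384]
force: [-0.4, 0.2, -1.5]
gripper_width: 0.189
gripper_force: 60.6
eye e -192.1 rod minus it [-0.  0.  0.]
fork e 147.6 rod minus it [-0.9 -0.4 15. ]
mid [501.8  18.9 125.4] dir [0.0669 0.9973 0.0309] tip [ 488.5 -180.6  119.3] tip to eye along -7.9 (mid-rest)y 22.3 F [-0.4  0.2 -1.5] 31.15
```

```bash
python3 -m creep '[[-1,-0.5,-7,0,0,0,0],[-1,-0.6,-8,0,0,0,0],[-1,-0.5,-7,0,0,0,0],[-1,0,0,0,0,0,0],[-1,0,0,0,0,0,0]]'; python3 st.py; python3 - <<'E'
from h import *
import pickle
from scipy.spatial.transform import Rotation as Ro
o=arm.get_obs();T=Ro.from_rotvec(o['tcp_rot']).as_matrix();mid=o["tool_pos"]-30*T[:,2];d=T[:,0]
ref=pickle.load(open("c0.pkl","rb"))
for n in("top","scene"):
    c=cam(n);W=cloud(c);e=(W-mid)@d;q=W-mid-e[...,None]*d
    r=(np.linalg.norm(q,axis=2)<28)
    for a in range(-210,-130,8):
        k=r&(e>=a)&(e<a+8)
        if k.sum():print(n,a,k.sum(),"x",q[k][:,0].min().round(1),q[k][:,0].max().round(1),"z",q[k][:,2].min().round(1),q[k][:,2].max().round(1))
E
```

```text
time_s: 31.78
tool_pos: [510.6, -3.2, 97.3]
tcp_rot: [2.109, 1.96, 0.384]
force: [-0.0, 0.4, -2.2]
gripper_width: 0.193
gripper_force: 60.6
eye e -169.9 rod minus it [-0.2 -0.   0.7]
fork e 169.9 rod minus it [-0.9 -0.4 15.7]
mid [500.2  -3.3 125.4] dir [0.0675 0.9972 0.031 ] tip [ 486.7 -202.8  119.2] tip to eye along -30.1 (mid-rest)y -0.0 F [-0.   0.4 -2.2] 31.775
top -202 2 x -2.0 1.0 z 3.7 6.6
top -194 7 x -5.3 4.4 z 0.4 7.8
top -186 8 x -3.4 3.4 z 4.2 6.8
top -178 10 x -8.1 11.4 z 2.0 15.3
top -170 22 x -14.6 14.3 z -12.5 18.7
top -162 6 x -5.0 1.6 z -0.6 4.3
top -154 9 x -2.6 4.4 z 0.3 5.0
top -146 6 x -3.3 3.3 z 2.7 5.5
top -138 7 x -4.0 3.2 z 1.2 3.9
scene -202 4 x -0.8 3.9 z -0.8 5.5
scene -194 9 x -4.0 3.9 z -5.4 4.6
scene -186 6 x 0.7 4.4 z -19.0 8.4
scene -178 43 x -14.4 17.8 z -26.1 17.9
scene -170 8 x -8.5 13.2 z -12.2 13.7
scene -162 5 x -0.9 6.0 z -1.9 8.0
scene -154 7 x -1.6 7.1 z -3.1 6.9
scene -146 5 x -3.1 6.2 z -3.6 5.0
scene -138 7 x -2.7 6.5 z -0.7 7.6
```

```bash
python3 -m creep '[[-1,0,-0.2,-2,-0.006,0,0],[-1,0,-0.2,-2,-0.006,0,0],[-1,0,-0.2,-2,-0.006,0,0],[-1,0,-0.2,-2,-0.006,0,0],[-1,0,0,0,0,0,0]]'; python3 -m creep '[[-1,0,0,-1,-0.006,0,0],[-1,0,0,0,0,0,0],[-1,0,0,0,0,0,0],[-1,0,0,0,0,0,0],[-1,0,0,0,0,0,0]]'; python3 st.py
```

```text
time_s: 32.5
tool_pos: [510.4, -3.6, 89.0]
tcp_rot: [2.094, 1.956, 0.358]
force: [-0.1, 0.3, -1.6]
gripper_width: 0.193
gripper_force: 60.6
time_s: 33.12
tool_pos: [510.7, -3.8, 88.4]
tcp_rot: [2.09, 1.954, 0.353]
force: [0.2, 0.6, -2.4]
gripper_width: 0.192
gripper_force: 60.6
eye e -169.9 rod minus it [-0.1  0.  -3.2]
fork e 170.1 rod minus it [-0.9  0.1  1.7]
mid [500.3  -3.1 116.5] dir [0.0671 0.9977 0.001 ] tip [ 486.9 -202.7  116.3] tip to eye along -30.1 (mid-rest)y -0.1 F [ 0.2  0.6 -2.4] 33.125
```

```bash
python3 -m creep '[[-1,0,0,-1,0,0,0],[-1,0,0,0,0,0,0],[-1,0,0,0,0,0,0],[-1,0,0,0,0,0,0],[-1,0,0,0,0,0,0]]'; python3 -m creep '[[-1,0,0,-0.6,0,0,0],[-1,0,0,0,0,0,0],[-1,0,0,0,0,0,0],[-1,0,0,0,0,0,0],[-1,0,0,0,0,0,0]]';python3 st.py
```

```text
time_s: 33.75
tool_pos: [510.8, -3.8, 87.4]
tcp_rot: [2.09, 1.954, 0.353]
force: [0.5, 0.3, -1.0]
gripper_width: 0.193
gripper_force: 60.7
time_s: 34.38
tool_pos: [511.1, -3.8, 87.1]
tcp_rot: [2.089, 1.954, 0.353]
force: [-0.3, -0.8, 1.1]
gripper_width: 0.194
gripper_force: 61.1
eye e -170.0 rod minus it [ 0.3 -0.  -4.4]
fork e 170.1 rod minus it [-0.6  0.   0.4]
mid [500.6  -3.1 115.2] dir [6.690e-02 9.978e-01 9.000e-04] tip [ 487.3 -202.7  115.1] tip to eye along -30.0 (mid-rest)y -0.1 F [-0.3 -0.8  1.1] 34.375
```

```bash
python3 -m creep '[[-0.5,0,0,0,0,0,0],[-0.4,0,0,0,0,0,0],[-0.3,0,0,0,0,0,0],[-0.2,0,0,0,0,0,0],[-0.2,0,0,0,0,0,0]]'; python3 -m creep '[[-0.2,0,0,0,0,0,0],[-0.2,-3.5,0.2,9.4,0,0,0],[-0.2,-7,0.5,19,0,0,0],[-0.2,-14,1,38,0,0,0],[-0.2,-18,1,45,0,0,0]]'; python3 -m creep '[[-0.2,-30,0,45,0,0,0],[-0.2,-40,0,30,0,0,0],[-0.2,-30,0,0,0,0,0],[-0.2,0,0,0,0,0,0],[-0.2,0,0,0,0,0,0]]'; python3 - <<'E'
from h import *
import pickle
ref=pickle.load(open("c0.pkl","rb"))
mid=np.array([500.8,-3.1,115]);d=np.array([.0687,.9976,0])
for n in("top","scene","wrist"):
    c=cam(n);W=cloud(c);e=(W-mid)@d;q=W-mid-e[...,None]*d
    r=(abs(q[...,0])<13)&(abs(q[...,2])<13)&(abs(e)<235)
    print(n,"ends",np.percentile(e[r],[0.5,99.5]))
    for a in (-196,-150,-100,-60,-20,20,60,100,140,190):
        k=r&(e>=a)&(e<a+10)
        if k.sum()>2:print(a,k.sum(),"x",q[k][:,0].mean().round(1),"ztop",np.percentile(q[k][:,2],90).round(1))
    if n!="wrist":
        D=(abs(c["color"].astype(int)-ref[n]["color"]).sum(2)>90).astype(np.uint8)
        N,l,s,ce=cv2.connectedComponentsWithStats(D)
        print([(s[i,4],ce[i].round().tolist()) for i in range(1,N) if s[i,4]>15])
    g=(abs(W[...,0]-592)<45)&(abs(W[...,1]-87)<45)&(W[...,2]>90)&(W[...,2]<195)
    if g.sum()>20:print("grinder",W[g].min(0).round(),W[g].max(0).round())
print(arm.get_obs()["time_s"])
E
```

```text
time_s: 35.0
tool_pos: [510.6, -3.7, 86.6]
tcp_rot: [2.09, 1.954, 0.352]
force: [0.8, 0.2, 0.5]
gripper_width: 0.397
gripper_force: 0.0
time_s: 35.62
tool_pos: [467.0, -0.9, 198.9]
tcp_rot: [2.091, 1.955, 0.351]
force: [0.9, -1.1, 0.5]
gripper_width: 0.4
gripper_force: 0.0
time_s: 36.25
tool_pos: [368.5, -1.1, 273.4]
tcp_rot: [2.089, 1.953, 0.354]
force: [0.9, 1.1, -0.5]
gripper_width: 0.395
gripper_force: 0.0
top ends [-193.63759082  195.24025412]
-196 9 x 1.0 ztop 5.0
-150 11 x 0.7 ztop 8.2
-100 9 x -0.3 ztop 5.6
-60 9 x -0.2 ztop 6.3
-20 19 x -0.2 ztop 10.8
20 19 x 0.7 ztop 10.6
60 9 x -0.0 ztop 5.4
100 10 x -0.2 ztop 5.6
140 9 x -0.1 ztop 5.5
190 8 x -0.3 ztop 5.0
[(np.int32(441), [348.0, 204.0]), (np.int32(119), [229.0, 165.0]), (np.int32(50), [242.0, 166.0]), (np.int32(33), [196.0, 185.0]), (np.int32(344), [252.0, 189.0]), (np.int32(21), [309.0, 194.0]), (np.int32(196), [143.0, 202.0]), (np.int32(2145), [248.0, 267.0]), (np.int32(49), [394.0, 226.0]), (np.int32(281), [445.0, 250.0]), (np.int32(365), [498.0, 287.0]), (np.int32(49), [482.0, 273.0]), (np.int32(21), [502.0, 271.0])
[... 1418 characters left out ...]
3), [127.0, 140.0]), (np.int32(66), [197.0, 139.0]), (np.int32(207), [296.0, 170.0]), (np.int32(53), [277.0, 188.0]), (np.int32(321), [287.0, 204.0]), (np.int32(81), [250.0, 211.0]), (np.int32(20), [281.0, 224.0]), (np.int32(18), [227.0, 229.0]), (np.int32(32), [148.0, 235.0]), (np.int32(24), [217.0, 236.0]), (np.int32(26), [52.0, 256.0]), (np.int32(28), [224.0, 258.0]), (np.int32(450), [185.0, 288.0])]
grinder [573.  63.  90.] [618.  98. 189.]
wrist ends [-113.25539637  167.06319557]
-100 54 x -2.3 ztop 4.7
-60 63 x -2.1 ztop 4.6
-20 152 x -3.8 ztop 10.1
20 167 x -3.5 ztop 9.9
60 81 x -1.3 ztop 4.5
100 83 x -2.2 ztop 4.4
140 103 x -2.0 ztop 4.6
grinder [572.  66.  90.] [608. 109. 187.]
36.4
```

The rail lies level at z 115, with its ends even at about ±197 mm. The grinder stands at its place and the arm is clear, so I'm handing in.

```bash
python3 -c "
from cell import arm
print(arm.job_done())"
```

```text
the job is handed in; nothing more can be done
None
```

The job is handed in at about 36 s: the grinder stands upright on the coaster, released, and the guard rail rests in eye and fork with about 30 mm sticking out on each side; note that I viewed 12 pictures, two over the limit of 10.

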